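# Load the press rack with embossing stamps in reverse order

## Robot

A 6-joint arm with a two-finger parallel gripper is mounted at the origin on the work surface. World frame = base frame: x ahead of the robot, y to its left, z up, the work surface at z = 0. Lengths are in m, angles in degrees, forces in N, time in s.
With the tool pointing down it reaches from about 0.4 to 0.825 m from the base axis. Payload 7 kg.
Tool frame: the origin (TCP) lies on the centre line of the jaws, within the pads' length; the fingertips stand ctrl.tip_extent ahead of it and the grasp point (between the pads) lies 2 mm behind it (ctrl.tip_extent is the distance from the TCP to the fingertips, in m); z points along the fingers, y is the line along which they close (so a half turn about z gives the same grasp; the last joint's range is limited). The gripper opens to 88 mm and grips with 3 to 60 N. Pads are 19 mm wide; open, the fingers measure 130 mm over their backs; the gripper's body (78 mm by 193 mm) begins 47 mm behind the grasp point.
Start: joints at [92.768, 20.546, 0.682, 0, -70.136, -16.507], TCP at [0.16, 0.656, 0.244] pointing down, gripper open.
Joint ranges: [-176.03, 176.03], [-82.01, 121.73], [-58.28, 71.71], [-173.87, 95.51], [-174.79, -0.11], [-173.66, 173.66]. Speed limits (degrees/s): [136.94, 136.94, 172.46, 180, 180, 180].

## Interface

Orientations are given as a 3x3 rotation matrix whose columns are the frame's x, y, z axes.
In Python, from cell import ctrl gives the robot as it stands. Calls block until the motion is done:
- ctrl.reach(position, orientation): joint-space move of the TCP to a pose.
- ctrl.move_straight(position, vel=0.15, ori=None): straight line of the TCP; ori=None keeps the orientation; vel is the mean speed in m/s.
- ctrl.goto_joints(angles): joint-space move.
- ctrl.set_gripper(opening, squeeze=None): opening from 0.0 (shut) to 1.0 (fully open); squeeze is the grip in N (None keeps the last); returns when the fingers have stopped.
- ctrl.dwell(seconds).
- ctrl.solve_ik(position, orientation): joint angles nearest the present ones, or None.
- ctrl.read_state(): the state.
- ctrl.capture(name): name is "scene" or "side" or "wrist"; returns a dict with "color" (384x512x3 uint8, red, green, blue), "camera_matrix" (3x3 intrinsics, pixels), "view" (4x4, takes a point from world to camera coordinates); the wrist camera has in their place "hand_eye" (4x4, takes a point from camera to tool coordinates, whose origin is the TCP and whose axes are the flange's). Camera axes: x right, y down, z forward; pixel columns grow to the right and rows downward; lengths in m; the calibration is good to about 2 mm. A picture is of the moment at which its call begins: read the wrist's pose just before it. There is no depth.
A pose or a line that the arm cannot do raises ctrl.PlanningError and nothing moves.
- ctrl.close_job(): hands the job in; it is judged then, once.
The state is a dict: "time": time; "joint_pos": joint angles; "qvel": joint speeds; "tau": joint torques, N m; "tool_pos": TCP position; "orientation": TCP orientation; "wrist_force": force on the tool from outside, world axes, zero at the start; "moment": the same for the moment, N m; "gripper_width": opening from 0.0 (shut) to 1.0 (fully open); "grasp_force": force on a finger pad.
Only numpy, scipy, OpenCV 4.12 (cv2) and the standard library are available. Lean on these libraries where they do the work, as an engineer would, in place of code of your own. Each camera call takes 0.05 s, during which the arm holds its last target. There are 200 camera calls.

## Task

Move the four embossing stamps from their nests on the wooden storage board to the metal press rack, one in each pocket, in reverse order: the stamp that stands farthest left on the board goes in the rack's right-most pocket, and so on (left and right as the robot sees them), because the press takes them from the other end. Stand each stamp upright with its foot flat on the pocket floor, and do not tip any over.

Things in the scene. Friction and masses are not known exactly. Their poses are not given: they have to be found in the camera images.
- stamp_round: Hand embossing stamp, 75 mm tall, about 0.18 kg, loose, standing upright in its nest at the start. Its steel foot is a round disc, 40 mm across, 15 mm thick; above it a slimmer neck, then a wooden handle, a round cylinder 26 mm in diameter from 30 to 66 mm above the underside, tapering a little to the top at 75 mm. Origin: centre of the underside; z up along the handle. It can be gripped by the handle from front and back.
- stamp_square: Hand embossing stamp, 75 mm tall, about 0.18 kg, loose, standing upright in its nest at the start. Its steel foot is a square, 36 x 36 mm, 15 mm thick; above it a slimmer neck, then a wooden handle, a round cylinder 26 mm in diameter from 30 to 66 mm above the underside, tapering a little to the top at 75 mm. Origin: centre of the underside; z up along the handle. It can be gripped by the handle from front and back.
- stamp_bar: Hand embossing stamp, 75 mm tall, about 0.18 kg, loose, standing upright in its nest at the start. Its steel foot is a narrow bar, 18 mm along its x, 42 mm along its y, 15 mm thick; above it a slimmer neck, then a wooden handle, a round cylinder 26 mm in diameter from 30 to 66 mm above the underside, tapering a little to the top at 75 mm. Origin: centre of the underside; z up along the handle. It can be gripped by the handle from front and back.
- stamp_cross: Hand embossing stamp, 75 mm tall, about 0.18 kg, loose, standing upright in its nest at the start. Its steel foot is a plus-shaped cross, 42 mm over each pair of arms, arms 14 mm wide, along x and y, 15 mm thick; above it a slimmer neck, then a wooden handle, a round cylinder 26 mm in diameter from 30 to 66 mm above the underside, tapering a little to the top at 75 mm. Origin: centre of the underside; z up along the handle. It can be gripped by the handle from front and back.
- nest_round: Pale wooden nest, fixed to the storage board, the one where the round stamp stands at the start: a slab 130 mm (x) x 64 mm (y) x 10 mm with two side lips 6 mm high. On its front (robot) part is a leather label with a round imprint; the stamp stands on the slab's top about 22 mm behind the middle (+x). Origin: centre of its underside; x away from the robot along the slab, z up.
- nest_square: Pale wooden nest, fixed to the storage board, the one where the square stamp stands at the start: a slab 130 mm (x) x 64 mm (y) x 10 mm with two side lips 6 mm high. On its front (robot) part is a leather label with a square imprint; the stamp stands on the slab's top about 22 mm behind the middle (+x). Origin: centre of its underside; x away from the robot along the slab, z up.
- nest_bar: Pale wooden nest, fixed to the storage board, the one where the bar stamp stands at the start: a slab 130 mm (x) x 64 mm (y) x 10 mm with two side lips 6 mm high. On its front (robot) part is a leather label with a bar imprint; the stamp stands on the slab's top about 22 mm behind the middle (+x). Origin: centre of its underside; x away from the robot along the slab, z up.
- nest_cross: Pale wooden nest, fixed to the storage board, the one where the cross stamp stands at the start: a slab 130 mm (x) x 64 mm (y) x 10 mm with two side lips 6 mm high. On its front (robot) part is a leather label with a cross imprint; the stamp stands on the slab's top about 22 mm behind the middle (+x). Origin: centre of its underside; x away from the robot along the slab, z up.
- board: Dark wooden storage board, 150 mm (x) x 280 mm (y) x 12 mm, fixed on the bench, carrying the four nests in a row along its y, at y = +99, +33, -33 and -99 mm. Which nest stands where changes from start to start, and the board may lie to the left or the right of the press rack. Origin: centre of the underside; x roughly away from the robot (turned up to 0.3 rad), y along the row towards the robot's left, z up.
- rack: Metal press rack, 74 mm (x) x 269 mm (y), fixed on the bench, empty at the start: four open pockets in a row, centres at y = +99, +33, -33 and -99 mm (x = 0), each 64 mm (x) x 61 mm (y) inside; pocket floors 10 mm above the underside, walls 12 mm higher (22 mm over the bench). Origin: centre of the underside; x roughly away from the robot (turned up to 0.3 rad), y along the row towards the robot's left, z up.
Mind the look-alikes: they are no part of the job. Leave any turquoise look-alike of the stamp_round alone.

How it is judged (in metres and radians):
At the end, for the whole second after the job is handed in: Each stamp stands upright (0.12 rad), at rest, in the pocket that mirrors its nest's place in the row (first from the left on the board, first from the right in the rack), within 24 mm along the row and 25 mm across it of the pocket's centre, underside within 4 mm of the pocket floor (((y of nest_round in the frame of board between 0.084 and 0.114 m and y of stamp_round in the frame of rack between -0.123 and -0.075 m) or (y of nest_round in the frame of board between 0.018 and 0.048 m and y of stamp_round in the frame of rack between -0.057 and -0.009 m) or (y of nest_round in the frame of board between -0.048 and -0.018 m and y of stamp_round in the frame of rack between 0.009 and 0.057 m) or (y of nest_round in the frame of board between -0.114 and -0.084 m and y of stamp_round in the frame of rack between 0.075 and 0.123 m)) and x of stamp_round in the frame of rack between -0.025 and 0.025 m and z of stamp_round in the frame of rack between 0.006 and 0.014 m and angle between each of stamp_round, stamp_square, stamp_bar, stamp_cross's own z axis and vertical below 0.12 rad and linear speed of each of stamp_round, stamp_square, stamp_bar, stamp_cross below 0.02 m/s and angular speed of each of stamp_round, stamp_square, stamp_bar, stamp_cross below 0.2 rad/s and ((y of nest_square in the frame of board between 0.084 and 0.114 m and y of stamp_square in the frame of rack between -0.123 and -0.075 m) or (y of nest_square in the frame of board between 0.018 and 0.048 m and y of stamp_square in the frame of rack between -0.057 and -0.009 m) or (y of nest_square in the frame of board between -0.048 and -0.018 m and y of stamp_square in the frame of rack between 0.009 and 0.057 m) or (y of nest_square in the frame of board between -0.114 and -0.084 m and y of stamp_square in the frame of rack between 0.075 and 0.123 m)) and x of stamp_square in the frame of rack between -0.025 and 0.025 m and z of stamp_square in the frame of rack between 0.006 and 0.014 m and ((y of nest_bar in the frame of board between 0.084 and 0.114 m and y of stamp_bar in the frame of rack between -0.123 and -0.075 m) or (y of nest_bar in the frame of board between 0.018 and 0.048 m and y of stamp_bar in the frame of rack between -0.057 and -0.009 m) or (y of nest_bar in the frame of board between -0.048 and -0.018 m and y of stamp_bar in the frame of rack between 0.009 and 0.057 m) or (y of nest_bar in the frame of board between -0.114 and -0.084 m and y of stamp_bar in the frame of rack between 0.075 and 0.123 m)) and x of stamp_bar in the frame of rack between -0.025 and 0.025 m and z of stamp_bar in the frame of rack between 0.006 and 0.014 m and ((y of nest_cross in the frame of board between 0.084 and 0.114 m and y of stamp_cross in the frame of rack between -0.123 and -0.075 m) or (y of nest_cross in the frame of board between 0.018 and 0.048 m and y of stamp_cross in the frame of rack between -0.057 and -0.009 m) or (y of nest_cross in the frame of board between -0.048 and -0.018 m and y of stamp_cross in the frame of rack between 0.009 and 0.057 m) or (y of nest_cross in the frame of board between -0.114 and -0.084 m and y of stamp_cross in the frame of rack between 0.075 and 0.123 m)) and x of stamp_cross in the frame of rack between -0.025 and 0.025 m and z of stamp_cross in the frame of rack between 0.006 and 0.014 m); the robot touches nothing.
It fails at once if the round stamp is tipped over (angle between stamp_round's own z axis and vertical above 0.8 rad).
It fails at once if the square stamp is tipped over (angle between stamp_square's own z axis and vertical above 0.8 rad).
It fails at once if the bar stamp is tipped over (angle between stamp_bar's own z axis and vertical above 0.8 rad).
It fails at once if the cross stamp is tipped over (angle between stamp_cross's own z axis and vertical above 0.8 rad).
It also fails if it takes over 102 s, if anything falls off the work surface, if the arm or the gripper's body presses on something with over 40 N, if the wrist force passes 120 N, or if a joint passes its speed limit or range.

## Working session

There is one attempt and no reset: what is moved stays moved. The work goes in short steps, each a Python script; the robot and the scene stay as the last script left them, time stands still between calls to the robot, and variables do not carry over. Pictures are saved under pics/ and viewed, at most 14 in all, crops included, and the job is handed in when it is done.

```bash
mkdir -p pics
python3 - <<'E'
from cell import ctrl
import cv2,numpy as np
for n in("scene","side","wrist"):
    s=ctrl.read_state();c=ctrl.capture(n)
    cv2.imwrite(f"pics/{n}0.png",c["color"][:,:,::-1])
    print(n,c["camera_matrix"].tolist(),np.round(c.get("view",c.get("hand_eye")),4).tolist())
print(ctrl.tip_extent,s["orientation"],s["time"])
a=cv2.imread("pics/scene0.png");b=cv2.imread("pics/side0.png")
E
```

```text
scene [[356.31414790851056, 0.0, 247.85608512514608], [0.0, 356.31414790851056, 192.7390800020168], [0.0, 0.0, 1.0]] [[-0.6368, 0.771, -0.0033, 0.3002], [0.6659, 0.5479, -0.5064, -0.3336], [-0.3887, -0.3247, -0.8623, 1.2369], [0.0, 0.0, 0.0, 1.0]]
side [[401.8402728532606, 0.0, 255.65834832597386], [0.0, 401.8402728532606, 195.40989782262628], [0.0, 0.0, 1.0]] [[0.9213, -0.3887, 0.0091, -0.4879], [-0.2139, -0.5262, -0.823, 0.1792], [0.3247, 0.7563, -0.568, 0.8881], [0.0, 0.0, 0.0, 1.0]]
wrist [[343.1108967232361, 0.0, 254.79404137437683], [0.0, 343.1108967232361, 195.8327525690394], [0.0, 0.0, 1.0]] [[-0.0002, -0.9605, -0.2783, 0.0751], [1.0, -0.0003, 0.0003, -0.0003], [-0.0004, -0.2783, 0.9605, -0.1404], [0.0, 0.0, 0.0, 1.0]]
0.017 [[ 9.71354255e-01 -2.37635991e-01 -2.19049400e-04]
 [-2.37636057e-01 -9.71353203e-01 -1.43504827e-03]
 [ 1.28244781e-04  1.44599428e-03 -9.99998946e-01]] 0.1
```

View pics/scene0.png

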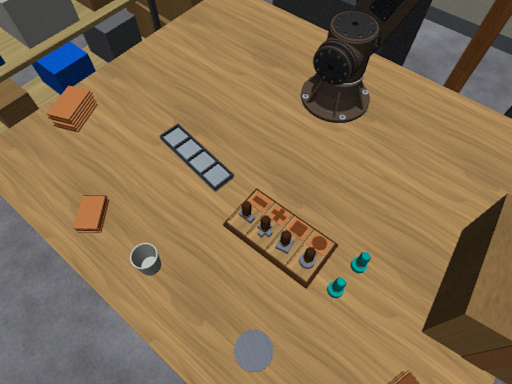

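View pics/side0.png

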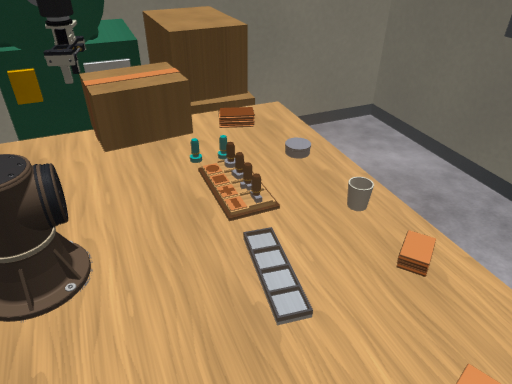

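Run:
```python
import cv2
a=cv2.imread("pics/scene0.png")[120:290,155:345]
cv2.imwrite("pics/sc.png",cv2.resize(a,None,fx=3.5,fy=3.5,interpolation=cv2.INTER_CUBIC))
a=cv2.imread("pics/side0.png")[125:325,180:330]
cv2.imwrite("pics/sd.png",cv2.resize(a,None,fx=3,fy=3,interpolation=cv2.INTER_CUBIC))
```

```text
(no output)
```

View pics/sc.png

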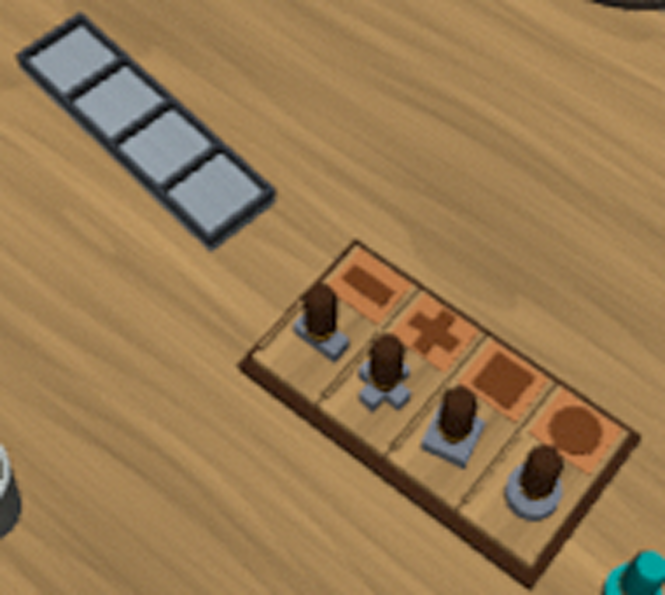

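View pics/sd.png

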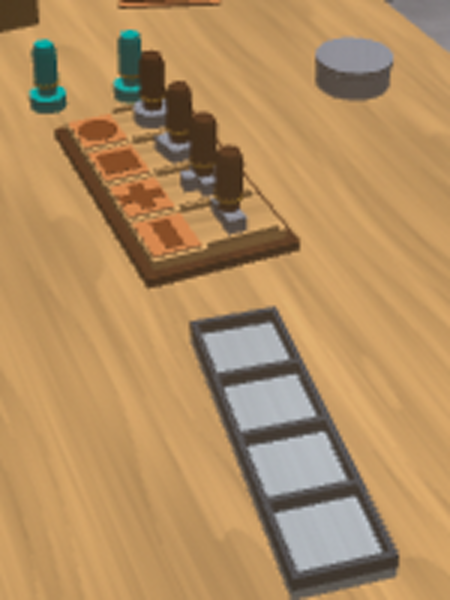

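```bash
cat > fit.py <<'E'
import numpy as np,cv2
from scipy.optimize import least_squares
K1=np.array([[356.314,0,247.856],[0,356.314,192.739],[0,0,1]])
V1=np.array([[-0.6368,0.771,-0.0033,0.3002],[0.6659,0.5479,-0.5064,-0.3336],[-0.3887,-0.3247,-0.8623,1.2369]])
K2=np.array([[401.84,0,255.658],[0,401.84,195.41],[0,0,1]])
V2=np.array([[0.9213,-0.3887,0.0091,-0.4879],[-0.2139,-0.5262,-0.823,0.1792],[0.3247,0.7563,-0.568,0.8881]])
def proj(K,V,P):
    q=(V[:,:3]@P.T).T+V[:,3]; q=q@K.T; return q[:,:2]/q[:,2:]
def scp(l): return np.array(l)/3.5+[155,120]-.36
def sdp(l): return np.array(l)/3+[180,125]-.33
def corners(p,hx,hy,z):
    c,s=np.cos(p[2]),np.sin(p[2]); L=np.array([[-hx,-hy],[-hx,hy],[hx,hy],[hx,-hy]])
    return np.c_[L@np.array([[c,s],[-s,c]])+p[:2],np.full(4,z)]
def fit(hx,hy,z,A,B,ib,p0):
    def r(p):
        C=corners(p,hx,hy,z)
        return np.r_[(proj(K1,V1,C)-A).ravel(),(proj(K2,V2,C[ib])-B).ravel()]
    s=least_squares(r,p0);print(np.round(s.x,4),np.round(s.fun,1));return s.x
# order: near-right, near-left, far-left, far-right
fit(.037,.1345,.022,scp([(80,14),(275,190),(213,238),(20,57)]),sdp([(293,585),(192,322),(274,308),(397,560)]),[0,1,2,3],[.45,.2,0])
fit(.075,.14,.012,scp([(355,241),(638,436),(531,577),(243,361)]),sdp([(148,270),(57,130),(299,238)]),[0,1,3],[.5,.4,0])
E
python3 fit.py
```

```text
[ 0.492  -0.1926 -0.1271] [ 0.2 -1.7  0.2 -1.5 -1.2 -0.6 -1.3 -1.8 -0.4 -1.7 -0.8 -0.5  0.6 -0.7
  0.6 -1.4]
[0.5375 0.1657 0.0062] [ 0.2 -1.7  1.7 -0.7  0.3  2.6 -1.8  0.2 -0.4  2.5 -0.7 -1.3  0.8  0.3]
```

```bash
cat > h.py <<'E'
import numpy as np,cv2
from cell import ctrl
RACK=[.492,-.1926,-.1271]; BOARD=[.5375,.1657,.0062]
def R(th,sg=1):
    y=sg*np.array([np.cos(th),np.sin(th),0]);z=np.array([0,0,-1.]);return np.c_[np.cross(y,z),y,z]
def snap(name):
    s=ctrl.read_state();c=ctrl.capture("wrist")
    T=np.eye(4);T[:3,:3]=s["orientation"];T[:3,3]=s["tool_pos"]
    T=T@c["hand_eye"];np.savez(f"pics/{name}.npz",T=T,K=c["camera_matrix"])
    cv2.imwrite(f"pics/{name}.png",cv2.resize(c["color"][:,:,::-1],(768,576),interpolation=cv2.INTER_CUBIC))
E
python3 - <<'E'
from h import *
for sg in(1,-1):
    for p,o in((RACK,-.127),(BOARD,.006)):
        for k in(-.099,0,.099):
          c=[p[0]-np.sin(o)*k,p[1]+np.cos(o)*k]
          for z in(.07,.2): print(sg,p[0],k,np.round(ctrl.solve_ik(c+[z],R(o,sg)),0))
ik={sg:ctrl.solve_ik([.56,.1,.3],R(0,sg)) for sg in(1,-1)}
sg=1 if abs(ik[1][5]+16)<abs(ik[-1][5]+16) else -1
print("use",sg)
off=-sg*.05
ctrl.reach([.53,.166+off,.3],R(0,sg));snap("wb");print(ctrl.read_state()["time"])
ctrl.reach([.49,-.19+off,.3],R(-.127,sg));snap("wr");print(ctrl.read_state()["time"])
E
```

```text
AttributeError: 'NoneType' object has no attribute 'rint'

The above exception was the direct cause of the following exception:

Traceback (most recent call last):
TypeError: loop of ufunc does not support argument 0 of type NoneType which has no callable rint method
```

Run:
```python
from h import *
for sg in(1,-1):
    for n,p,o in(("r",RACK,-.127),("b",BOARD,.006)):
        for k in(-.099,0,.099):
          c=[p[0]-np.sin(o)*k,p[1]+np.cos(o)*k]
          for z in(.07,.2,.3):
            q=ctrl.solve_ik(c+[z],R(o,sg)); print(sg,n,k,z,q if q is None else np.round(q,0).astype(int))
```

```text
1 r -0.099 0.07 None
1 r -0.099 0.2 None
1 r -0.099 0.3 None
1 r 0 0.07 [  0  17 -30   0 -42 173]
1 r 0 0.2 [  0   9 -21   0 -60 173]
1 r 0 0.3 [  0   5 -13   0 -73 173]
1 r 0.099 0.07 [ 11  16 -32   0 -42 161]
1 r 0.099 0.2 [ 11   7 -23   0 -60 161]
1 r 0.099 0.3 [ 11   3 -14   0 -73 161]
1 b -0.099 0.07 [ 28  18 -28   0 -43 153]
1 b -0.099 0.2 [ 28  10 -20   0 -60 153]
1 b -0.099 0.3 [ 28   6 -11   0 -73 153]
1 b 0 0.07 [ 37  20 -26   0 -44 143]
1 b 0 0.2 [ 37  12 -17   0 -61 143]
1 b 0 0.3 [ 37   8  -9   0 -73 143]
1 b 0.099 0.07 [ 45  23 -21   0 -46 135]
1 b 0.099 0.2 [ 45  15 -13   0 -62 135]
1 b 0.099 0.3 [ 45  12  -4   0 -74 135]
-1 r -0.099 0.07 [-11  20 -26   0 -44   4]
-1 r -0.099 0.2 [-11  12 -18   0 -61   4]
-1 r -0.099 0.3 [-11   8  -9   0 -73   4]
-1 r 0 0.07 [  0  17 -30   0 -42  -7]
-1 r 0 0.2 [  0   9 -21   0 -60  -7]
-1 r 0 0.3 [  0   5 -13   0 -73  -7]
-1 r 0.099 0.07 [ 11  16 -32   0 -42 -19]
-1 r 0.099 0.2 [ 11   7 -23   0 -60 -19]
-1 r 0.099 0.3 [ 11   3 -14   0 -73 -19]
-1 b -0.099 0.07 [ 28  18 -28   0 -43 -27]
-1 b -0.099 0.2 [ 28  10 -20   0 -60 -27]
-1 b -0.099 0.3 [ 28   6 -11   0 -73 -27]
-1 b 0 0.07 [ 37  20 -26   0 -44 -37]
-1 b 0 0.2 [ 37  12 -17   0 -61 -37]
-1 b 0 0.3 [ 37   8  -9   0 -73 -37]
-1 b 0.099 0.07 [ 45  23 -21   0 -46 -45]
-1 b 0.099 0.2 [ 45  15 -13   0 -62 -45]
-1 b 0.099 0.3 [ 45  12  -4   0 -74 -45]
```

Run:
```python
from h import *
ctrl.reach([.53,.116,.3],R(0,-1));snap("wb");print(ctrl.read_state()["time"])
ctrl.reach([.49,-.24,.3],R(-.127,-1));snap("wr");print(ctrl.read_state()["time"])
```

```text
2.5417
3.9333
```

View pics/wb.png

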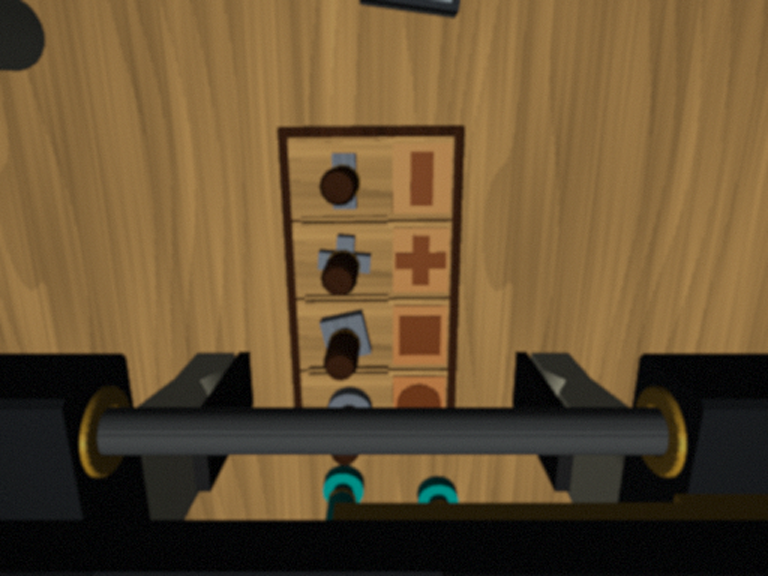

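View pics/wr.png

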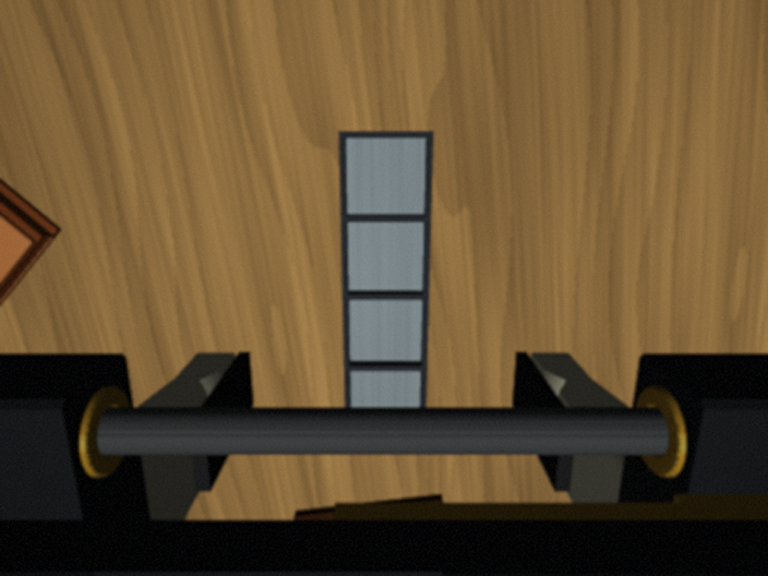

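```bash
cat >> h.py <<'E'
def back(name,uv,z):
    d=np.load(f"pics/{name}.npz");T,K=d["T"],d["K"]
    uv=(np.atleast_2d(uv)+.5)/1.5-.5
    r=np.c_[uv,np.ones(len(uv))]@np.linalg.inv(K).T@T[:3,:3].T
    return (T[:3,3]+r*((z-T[2,3])/r[:,2])[:,None])[:,:2]
E
python3 - <<'E'
from h import *
np.set_printoptions(precision=4,suppress=True)
print("foot",back("wb",[(344,180),(345,261),(346,337),(350,408)],.037))
print("top",back("wb",[(338,184),(340,279),(341,362)],.095))
print("board",back("wb",[(279,128),(464,126),(296,400),(455,400)],.012))
print("lips",back("wb",[(340,220),(340,299),(340,371)],.025))
print("rackcor",back("wr",[(340,132),(433,132),(347,400),(426,400)],.022))
print("pocket floors",back("wr",[(385,176),(385.5,257),(386,330)],.010))
print("walls mid",back("wr",[(385,216.5),(386,294),(386,364)],.022))
for n,(x,y,t) in (("R",RACK),("B",BOARD)):
  for k in(-.099,-.033,.033,.099):
    ox=.022 if n=="B" else 0
    print(n,k,x+ox*np.cos(t)-k*np.sin(t),y+ox*np.sin(t)+k*np.cos(t))
E
```

```text
foot [[0.5594 0.0676]
 [0.5598 0.131 ]
 [0.5603 0.1959]
 [0.558  0.2619]]
top [[0.5592 0.0664]
 [0.5593 0.1309]
 [0.5599 0.1931]]
board [[0.6119 0.0289]
 [0.4654 0.0273]
 [0.6093 0.2674]
 [0.4629 0.2673]]
lips [[0.5641 0.0999]
 [0.5656 0.1664]
 [0.567  0.2324]]
rackcor [[ 0.5124 -0.3274]
 [ 0.4408 -0.3183]
 [ 0.5403 -0.099 ]
 [ 0.4698 -0.09  ]]
pocket floors [[ 0.4819 -0.2893]
 [ 0.4899 -0.2223]
 [ 0.4977 -0.1566]]
walls mid [[ 0.4859 -0.2581]
 [ 0.4932 -0.1931]
 [ 0.5012 -0.1294]]
R -0.099 0.4794509508673206 -0.2908014326059737
R -0.033 0.4878169836224402 -0.2253338108686579
R 0.033 0.4961830163775598 -0.1598661891313421
R 0.099 0.5045490491326794 -0.09439856739402627
B -0.099 0.56011337322895 0.06683830190003709
B -0.033 0.559704175850553 0.13283703338410058
B 0.033 0.5592949784721559 0.19883576486816407
B 0.099 0.5588857810937589 0.26483449635222756
```

```bash
cat >> h.py <<'E'
S=dict(bar=(.5595,.067),cross=(.5597,.131),square=(.560,.196),round=(.559,.262))
P=dict(bar=(.505,-.0915),cross=(.4975,-.157),square=(.490,-.223),round=(.482,-.289))
OB,OR=R(.006,-1),R(-.121,-1)
def say(t):
    s=ctrl.read_state();print(t,round(s["time"],2),np.round(s["tool_pos"],4),round(s["gripper_width"],3),np.round(s["grasp_force"],1),np.round(s["wrist_force"],1))
def go(n):
    s,p=list(S[n]),list(P[n])
    ctrl.reach(s+[.18],OB);ctrl.move_straight(s+[.070],vel=.1)
    ctrl.set_gripper(0.0,squeeze=25);say(n+" gripped")
    ctrl.move_straight(s+[.18],vel=.12);say("lifted")
    ctrl.reach(p+[.18],OR);ctrl.move_straight(p+[.085],vel=.15);ctrl.move_straight(p+[.0592],vel=.03);say("down")
    ctrl.set_gripper(1.0);ctrl.dwell(.2);ctrl.move_straight(p+[.18],vel=.15);say("off")
E
python3 - <<'E'
from h import *
ctrl.set_gripper(1.0);go("bar")
c=ctrl.capture("side")["color"][125:325,180:330,::-1]
cv2.imwrite("pics/s1.png",cv2.resize(c,None,fx=3,fy=3,interpolation=cv2.INTER_CUBIC))
E
```

```text
bar gripped 7.67 [0.5595 0.067  0.07  ] 0.293 25.0 [0.4 0.9 0.5]
lifted 8.74 [0.5589 0.0668 0.1791] 0.296 25.0 [-0.2  0.6 -1. ]
down 11.24 [ 0.5051 -0.0915  0.0593] 0.29 25.0 [-0.1  0.3 -2. ]
off 13.53 [ 0.5044 -0.0915  0.1791] 0.996 0.0 [-0.4  0.6 -0. ]
```

View pics/s1.png

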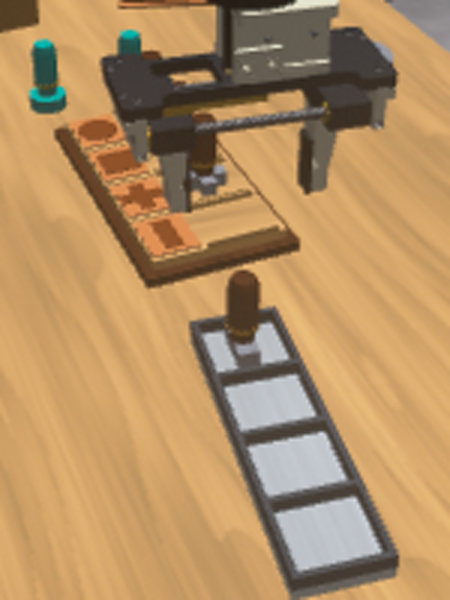

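The bar stamp stands upright in the leftmost pocket, with its foot at about (245,350) in the crop. I'll do the other three now.

Run:
```python
from h import *
for n in("cross","square","round"): go(n)
ctrl.reach([.53,.116,.3],OB)
a=ctrl.capture("side")["color"][125:325,180:330,::-1];b=ctrl.capture("scene")["color"][110:210,145:250,::-1]
a=cv2.resize(a,(450,600),interpolation=cv2.INTER_CUBIC);b=cv2.resize(b,(350,333),interpolation=cv2.INTER_CUBIC)
o=np.zeros((600,800,3),np.uint8);o[:,:450]=a;o[:333,450:]=b;cv2.imwrite("pics/s2.png",o);say("end")
```

```text
cross gripped 16.74 [0.5598 0.131  0.07  ] 0.295 25.0 [-0.3  0.4 -0.7]
lifted 17.81 [0.5592 0.1308 0.1791] 0.291 25.0 [ 0.7 -0.7 -1.3]
down 20.73 [ 0.4977 -0.157   0.0593] 0.294 25.0 [ 0.2 -0.3 -1.7]
off 23.02 [ 0.4969 -0.1569  0.1791] 1.007 0.0 [-0.7 -0.  -1. ]
square gripped 26.61 [0.5601 0.1961 0.07  ] 0.289 25.0 [ 1.2 -0.4 -0. ]
lifted 27.68 [0.5595 0.1957 0.1791] 0.291 25.0 [ 0.3  0.5 -2.3]
down 31.03 [ 0.4902 -0.223   0.0593] 0.291 25.0 [-0.2 -0.4 -2. ]
off 33.32 [ 0.4894 -0.2228  0.1791] 0.998 0.0 [ 0.  -0.1 -0.3]
round gripped 37.35 [0.559  0.262  0.0699] 0.291 25.0 [ 0.2 -0.6 -0.3]
lifted 38.42 [0.5585 0.2617 0.1791] 0.294 25.0 [ 0.8 -0.2 -1.4]
down 42.22 [ 0.4821 -0.2891  0.0593] 0.295 25.0 [ 0.3 -0.6 -1. ]
off 44.5 [ 0.4814 -0.2887  0.1791] 0.997 0.0 [-0.4 -0.2 -0.2]
end 46.17 [0.5301 0.115  0.2996] 0.999 0.0 [ 0.8 -0.6 -0.7]
```

View pics/s2.png

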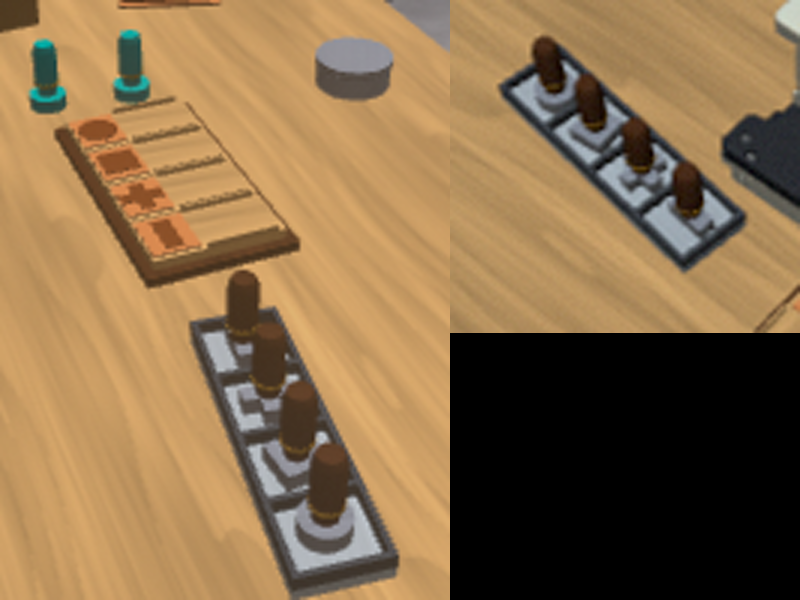

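All four stamps stand upright inside their pockets. In the crop, from the left pocket, they are bar (243,345), cross (265,400), square (295,460) and round (325,525).

```bash
python3 -c "
from cell import ctrl
print(ctrl.close_job())"
```

```text
the job is handed in; nothing more can be done
None
```

I moved all four stamps to the rack in reverse order and handed the job in at about 46 s on the robot clock; the last pictures show each one upright in its pocket, but the hand-in gave no verdict.

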